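# Unstack the sample containers onto their stations

## Robot

A 6-joint arm with a two-finger parallel gripper is mounted at the origin on the work surface. World frame = base frame: x ahead of the robot, y to its left, z up, the work surface at z = 0. Lengths are in m, angles in degrees, forces in N, time in s.
With the tool pointing down it reaches from about 0.35 to 0.875 m from the base axis. Payload 4.2 kg.
Tool frame: the origin (TCP) lies on the centre line of the jaws, within the pads' length; the fingertips stand 19 mm ahead of it and the grasp point (between the pads) is the TCP; z points along the fingers, y is the line along which they close (so a half turn about z gives the same grasp; the last joint's range is limited). The gripper opens to 87 mm and grips with 3 to 60 N. Pads are 19 mm wide; open, the fingers measure 117 mm over their backs; the gripper's body (75 mm by 190 mm) begins 51 mm behind the grasp point.
Start: joints at [81.795, 22.042, 0.453, 0, -68.411, -14.817], TCP at [0.244, 0.575, 0.242] pointing down, gripper open.
Joint ranges: [-179.83, 179.83], [-69.29, 118.12], [-61.27, 80.66], [-181.25, 117.63], [-171.15, -9.14], [-177.46, 177.46]. Speed limits (degrees/s): [159.86, 159.86, 180, 180, 180, 180].

## Interface

Orientations are given as a 3x3 rotation matrix whose columns are the frame's x, y, z axes.
In Python, from station import sense, capture, finish_job, search_frame, masks_of gives the robot as it stands.
- The arm moves only by the tool drive_tool, never from a script. Its argument "rows" is a list of rows, each a list of 7 numbers: the opening in per cent of the stroke, from 0 (shut) to 100 (fully open), then the shift along the world's x, y, z in mm, then the turn, a rotation vector about the world's x, y, z in rad. In form: [[fingers, dx, dy, dz, wx, wy, wz], ...]. A call has 1 to 5 rows; each row shifts and turns the commanded pose from where the row before left it; what a row does not reach is not made up. A row lasts 1/12 s, in which the tool goes at most 41.7 mm and 7.16 degrees, less where a joint would pass 70% of its speed; a pose out of reach is approached as far as the arm can. A call is refused whole if a number of a shift passes 41.7 or a number of a turn 0.125, either way. A call with a gripper value outside its range is refused whole. The fingers move at their own pace and stop on an object; the grip force is fixed at half the most. Time passes only in rows, so rows that do not move let the fingers close. It gives the time, the measured TCP pose, the force, the opening and the grip force at its end, in the units of the state.
- sense(): the state, without advancing time (a new reading comes with each control period).
- capture(name): name is "side" or "top"; returns a dict with "frame" (480x640x3 uint8, red, green, blue), "z_map" (480x640 float32, m along the optical axis (not along the pixel's ray), 0 where there is no reading), "fx", "fy", "cx", "cy" (pixels), "distortion" ([k1, k2, p1, p2, k3] as OpenCV has them; the pictures are not rectified), "R" (3x3) and "t" (3): a world point X has camera coordinates R X + t. Camera axes: x right, y down, z forward; pixel columns grow to the right and rows downward; lengths in m; the calibration is good to about 2 mm. A picture is of the moment at which its call begins.
- finish_job(): hands the job in; it is judged then, once.
Trained networks look in a picture, given as the dict that the camera call returned (one of the last four; its "shot" number tells which), for a name from the list of things; names that differ only in an ending like _2 or _b are one class to them, and where a whole thing is asked for, a point or a joint stands for the part that bears it (a point fixed in the world has none). Each returns a list of dicts, best first, with "p" (0 to 1); they miss things now and then, are a little off and sometimes report something else, mostly with a low value. They report only what shows in the picture. A call takes as long as a camera call. They do not tell look-alikes from the thing itself.
- search_frame(label, picture): "xy" ([column, row] in pixels, amid what is visible of it).
- masks_of(label, picture): "region" (480x640 bool, what is visible of it) and "xy" ([column, row] in pixels, amid what is visible of it).
The state is a dict: "time_s": time; "joints": joint angles; "joint_velocities": joint speeds; "effort": joint torques, N m; "tcp_pos": TCP position; "ee_rot": TCP orientation; "wrist_force": force on the tool from outside, world axes, zero at the start; "moment": the same for the moment, N m; "gripper_width": opening from 0.0 (shut) to 1.0 (fully open); "gripper_force": force on a finger pad.
Only numpy, scipy, OpenCV 4.12 (cv2) and the standard library are available. Lean on these libraries where they do the work, as an engineer would, in place of code of your own. Each camera call takes 0.05 s, during which the arm holds its last target. There are 200 camera calls.

## Task

The containers of the last sample were carried to the sorting desk in two small stacks. Take the stacks apart and put each container in the middle of its own station so that work can go on: the vial in the polystyrene tray, the crucible on the pan of the balance, the staining block on the warming plate, the culture dish on the light plate, and the slide case in the steel tray, its long side along the tray's long side. Keep everything upright, set it down without dropping it, and let go of it.

Things in the scene. Friction and masses are not known exactly. Their poses are not given: they have to be found in the camera images.
- slide_case: Loose. Flat closed case for microscope slides, grey plastic with a paper label on its lid: 86 mm along its x, 56 mm along its y, 22 mm high, flat on top, about 90 g. Origin: centre of its underside, z up. At the start it lies on the desk as the bottom of one of the two stacks.
- culture_dish: Loose. Round covered culture dish (its lid stays on), pale glass: 64 mm across at the lid (upper 13 mm), 60 mm across below, 22 mm high, flat on top, about 60 g. Origin: centre of its underside, z up. At the start it lies on the desk as the bottom of the other stack.
- staining_block: Loose. Square glass staining block with its square cover (one piece), pale glass with a white round well, 29 mm across, seen in the middle of its top: 40 x 40 mm, 18 mm high, flat on top, about 60 g. Origin: centre of its underside, z up, x and y square to its sides. At the start it lies on the slide case or on the culture dish, roughly in the middle, and carries the vial.
- crucible: Loose. White porcelain crucible, an open round cup: 44 mm across from 12 mm above its foot to its rim, narrowing to a foot 32 mm across, 28 mm high, wall 3 mm, about 40 g. Origin: centre of its underside, z up. At the start it stands on the culture dish or on the slide case, whichever does not carry the staining block.
- vial: Loose. Small upright brown glass vial with a black screw cap: body 26 mm across, cap 28 mm across (upper 13 mm), 50 mm high, about 30 g. Origin: centre of its underside, z up. At the start it stands on the staining block.
- balance: Fixed. Small white laboratory balance with a round steel pan, 100 mm across, its top 42 mm above the desk. Origin: on the desk straight below the centre of the pan, z up; the housing, 34 mm high and 130 mm wide in y, reaches 67 mm behind (+x) and 119 mm in front (-x, with display and keys). Place of the crucible.
- light_plate: Fixed. Flat black-framed light plate, 130 x 130 mm, with a white diffuser of 108 x 108 mm whose top is 11 mm above the desk. Origin: on the desk below its centre, z up, x and y square to its sides. Place of the culture dish.
- hotplate: Fixed. Grey warming plate with a bare aluminium top, 116 mm in x by 120 mm in y, 46 mm above the desk. Origin: on the desk below the centre of the aluminium top, z up; the housing, 38 mm high and 130 mm wide in y, reaches 68 mm behind (+x) and 102 mm in front (-x), where a knob stands 16 mm further out. Place of the staining block.
- foam_tray: Fixed. Open white polystyrene tray, outside 150 x 150 mm and 35 mm high, walls 15 mm thick (inside 120 x 120 mm), inner floor 10 mm above the desk. Origin: on the desk below its centre, z up, x and y square to its sides. Place of the vial.
- steel_tray: Fixed. Shallow steel tray, outside 170 mm along its x and 130 mm along its y, rim 17 mm high (6 mm thick), inner floor 3 mm above the desk. Origin: on the desk below its centre, z up. Place of the slide case, whose long side (x) lies along the tray's long side (x).
There are look-alikes about, which are no part of the job. What is shaped like the staining_block but blue or yellow is not meant.

How it is judged:
By the outcome, as a careful person would: the job done as asked, in the order asked, and still so for the second after the job is handed in, with the robot touching nothing.
It also fails if it takes over 112 s, if anything falls off the work surface, if the arm or the gripper's body presses on something with over 40 N, if the wrist force passes 120 N, or if a joint passes its speed limit or range.

## Working session

There is one attempt and no reset: what is moved stays moved. The work goes in short steps, Python scripts to look and compute and a tool call to move; the robot and the scene stay as the last step left them, time stands still between calls to the robot, and variables do not carry over. Pictures are saved under pics/ and viewed, at most 14 in all, crops included, and the job is handed in when it is done.

Besides the shell and the picture viewer there is one more tool, called after ">>>" as name(argument=value, ...), one argument or row to a line, values as JSON. drive_tool: Moves the arm, as the interface text tells. Its arguments: {"type":"object","properties":{"rows":{"type":"array"}},"required":["rows"]}

```bash
ls; mkdir -p pics
cat > h.py <<'E'
import numpy as np,cv2
from station import sense,capture,finish_job,search_frame,masks_of
def save(c,n,box=None,s=1):
    f=c["frame"][:,:,::-1]
    if box: f=f[box[1]:box[3],box[0]:box[2]]
    cv2.imwrite("pics/"+n,cv2.resize(f,None,fx=s,fy=s,interpolation=cv2.INTER_CUBIC))
def cloud(c):
    K=np.array([[c["fx"],0,c["cx"]],[0,c["fy"],c["cy"]],[0,0,1]])
    v,u=np.mgrid[0:480,0:640]
    p=np.stack([u,v],-1).reshape(-1,1,2).astype(np.float64)
    n=cv2.undistortPoints(p,K,np.array(c["distortion"],float)).reshape(480,640,2)
    z=c["z_map"].astype(float)
    X=np.dstack([n[...,0]*z,n[...,1]*z,z])
    W=(X-np.array(c["t"]))@np.array(c["R"])
    W[z==0]=np.nan
    return W
E
python3 - <<'E'
from h import *
for n in ["top","side"]:
    c=capture(n); save(c,n+"0.png"); W=cloud(c)
    print(n,"campos",-np.array(c["R"]).T@np.array(c["t"]))
    for l in ["slide_case","culture_dish","staining_block","crucible","vial","balance","light_plate","hotplate","foam_tray","steel_tray"]:
        for m in masks_of(l,c)[:4]:
            if m["p"]<.2: continue
            w=W[m["region"]]; w=w[~np.isnan(w[:,0])]
            print(l,round(m["p"],2),np.round(m["xy"]),m["region"].sum(),np.round(np.median(w,0),3) if len(w) else None)
print(sense())
E
```

```text
pics
top campos [ 0.24657571 -0.00459992  1.20124555]
slide_case 0.77 [274. 297.] 773 [0.409 0.105 0.022]
slide_case 0.72 [383. 295.] 362 [ 0.414 -0.121  0.022]
culture_dish 0.84 [369. 287.] 338 [ 0.415 -0.116  0.022]
staining_block 0.83 [426. 282.] 346 [ 0.437 -0.226  0.018]
staining_block 0.77 [352. 243.] 371 [ 0.516 -0.074  0.018]
staining_block 0.76 [404. 340.] 411 [ 0.305 -0.162  0.018]
staining_block 0.66 [374. 295.] 190 [ 0.405 -0.106  0.04 ]
crucible 0.86 [269. 285.] 361 [0.423 0.116 0.03 ]
vial 0.68 [381. 289.] 174 [ 0.406 -0.117  0.09 ]
balance 0.82 [523. 252.] 5554 [ 0.489 -0.424  0.036]
light_plate 0.66 [317. 174.] 3323 [0.674 0.006 0.011]
hotplate 0.64 [523. 250.] 5408 [ 0.489 -0.424  0.036]
hotplate 0.61 [122. 252.] 5548 [0.489 0.414 0.044]
foam_tray 0.87 [423. 193.] 4921 [ 0.625 -0.225  0.018]
steel_tray 0.75 [215. 198.] 4764 [0.629 0.234 0.004]
side campos [ 0.16852126 -0.73031784  0.82625318]
slide_case 0.74 [273. 234.] 613 [0.418 0.096 0.02 ]
culture_dish 0.92 [306. 308.] 355 [ 0.409 -0.138  0.02 ]
staining_block 0.8 [337. 339.] 441 [ 0.44  -0.232  0.018]
staining_b
[... 692 characters left out ...]
.84113172e+01, -1.48172383e+01]), 'joint_velocities': array([-0.04461563,  0.03202519, -0.02854437, -0.09033415, -0.02886513,
        0.00544268]), 'effort': array([-3.16091418e-04, -3.90476811e+01,  1.87627119e+01,  4.22474742e+00,
        1.55221095e-02, -1.33142777e-05]), 'tcp_pos': array([0.24438623, 0.5752062 , 0.24153259]), 'ee_rot': array([[ 9.20356695e-01, -3.91079983e-01, -7.27879403e-06],
       [-3.91079983e-01, -9.20356694e-01, -4.27428159e-05],
       [ 1.00167729e-05,  4.21852275e-05, -9.99999999e-01]]), 'wrist_force': array([0.36127731, 0.64623944, 0.54869811]), 'moment': array([-0.02677916,  0.03466481,  0.03037882]), 'gripper_force': 0.0, 'gripper_width': 1.0018861365389264}
```

View pics/top0.png

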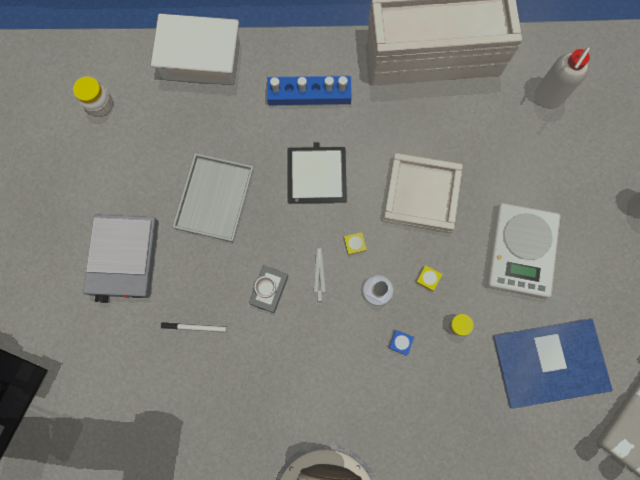

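View pics/side0.png

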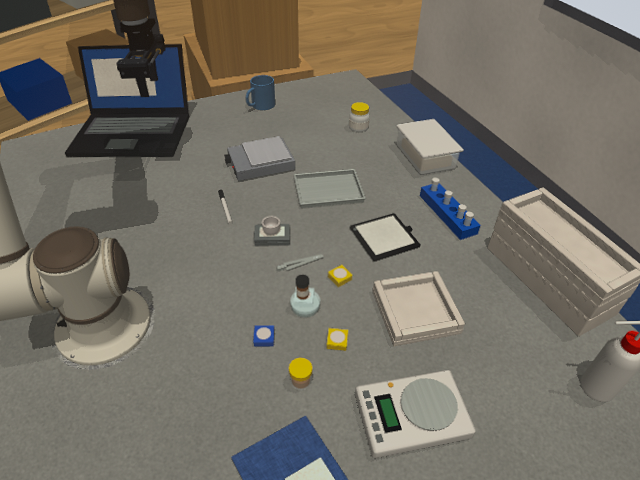

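```bash
cat > meas.py <<'E'
from h import *
def pts(W,x,y,r,z0,z1):
    m=(abs(W[...,0]-x)<r)&(abs(W[...,1]-y)<r)&(W[...,2]>z0)&(W[...,2]<z1)
    return W[m]
def rect(p):
    (c,s,a)=cv2.minAreaRect((p[:,:2]*1000).astype(np.float32)); return np.round(c,1),np.round(s,1),round(a,1)
def circ(p):
    c,r=cv2.minEnclosingCircle((p[:,:2]*1000).astype(np.float32)); return np.round(c,1),round(r,1)
E
python3 - <<'E'
from meas import *
for n in ["top","side"]:
    c=capture(n); W=cloud(c); print(n)
    if n=="top": save(c,"crop0.png",(230,210,450,370),3.5)
    def rep(l,f,p): print(l,len(p),f(p) if len(p)>4 else None, np.round(np.median(p,0)*1000,1))
    rep("vial",circ,pts(W,.41,-.12,.05,.075,.12))
    rep("vial",rect,pts(W,.41,-.12,.05,.083,.12))
    rep("block",rect,pts(W,.41,-.12,.05,.035,.045))
    rep("dish",circ,pts(W,.41,-.12,.05,.015,.027))
    rep("cruc",circ,pts(W,.415,.115,.06,.045,.06))
    rep("case",rect,pts(W,.415,.11,.065,.015,.026))
    rep("light",rect,pts(W,.674,.006,.09,.006,.025))
    rep("foam",rect,pts(W,.63,-.225,.11,.028,.05))
    rep("steel",rect,pts(W,.63,.234,.12,.012,.03))
    rep("bal pan",circ,pts(W,.5,-.42,.12,.039,.046))
    rep("hot",rect,pts(W,.5,.41,.12,.043,.05))
    rep("hot",rect,pts(W,.5,.41,.15,.03,.05))
E
```

```text
top
vial 164 (array([ 408.4, -117.3]), 14.1) [ 407.7 -117.6   90. ]
vial 161 (array([ 407.9, -117.9]), array([26.4, 26.9]), 40.9) [ 407.8 -117.4   90.1]
block 181 (array([ 411.6, -116.5]), array([39.4, 40.2]), 61.5) [ 407.4 -108.    40.5]
dish 331 (array([ 413.9, -118.3]), 32.1) [ 414.  -118.3   22. ]
cruc 104 (array([421.5, 115.3]), 22.2) [421.6 116.1  50.2]
case 762 (array([421. , 111.1]), array([56. , 87.1]), 69.7) [414.2 108.4  22.3]
light 3228 (array([674.3,  10.5]), array([176.1, 170.9]), 86.4) [674.7   5.8  11.2]
foam 1764 (array([ 625.5, -224.7]), array([152. , 151.4]), 78.5) [ 622.3 -226.3   34.8]
steel 801 (array([604.7, 255.5]), array([171.1, 231.7]), 75.7) [613.6 252.5  16.7]
bal pan 1591 (array([ 491.2, -424.5]), 99.4) [ 517.1 -434.1   42.1]
hot 2881 (array([494.6, 419.2]), array([123.1, 162.1]), 87.3) [511.7 417.9  46.6]
hot 4906 (array([489.8, 419.1]), array([132. , 183.2]), 86.6) [490.2 416.5  44.5]
side
vial 167 (array([ 410.2, -118. ]), 14.4) [ 408.8 -121.2   88.9]
vial 135 (array([ 410.1, -118.3]), array([26. , 26.7]), 19.7) [ 409.4 -119.5   89.3]
block 183 (array([ 413.8, -116.5]), array([43.3, 40.1]), 62.9) [ 413.  -126.7   39.3]
dish 287 (array([ 415.6, -118.1]), 33.1) [ 410.4 -134.4   21. ]
cruc 82 (array([425.8, 115.4]), 24.0) [424.6 113.4  48.5]
case 449 (array([423. , 111.5]), array([61. , 83.9]), 71.3) [420.6 101.1  21.3]
light 1963 (array([684.4,   5.9]), array([133.6, 144.2]), 89.7) [676.1   1.2  11. ]
foam 1702 (array([ 629.2, -223.5]), array([153.1, 151.9]), 79.2) [ 624.7 -239.3   35. ]
steel 467 (array([608.5, 255.7]), array([177.9, 227.7]), 77.3) [610.9 263.3  15.9]
bal pan 2302 (array([ 490.5, -429.7]), 82.3) [ 520.8 -435.9   42.5]
hot 947 (array([517.6, 419.5]), array([126.7, 118. ]), 86.9) [515.6 415.5  46.7]
hot 1692 (array([493. , 421.7]), array([137. , 185.7]), 86.1) [494.1 408.2  44.5]
```

The top picture shows the case with the crucible at (269,288), and the dish, white block and vial at (378,290). The staining-block candidates in the top view are (374,295), on the dish under the vial with pale glass, the yellow ones at (356,243) and (430,278), and the blue one at (402,342). The one at (374,295) fits, since it is uncoloured and carries the vial. I'll confirm it in the crop and refine the stations.

View pics/crop0.png

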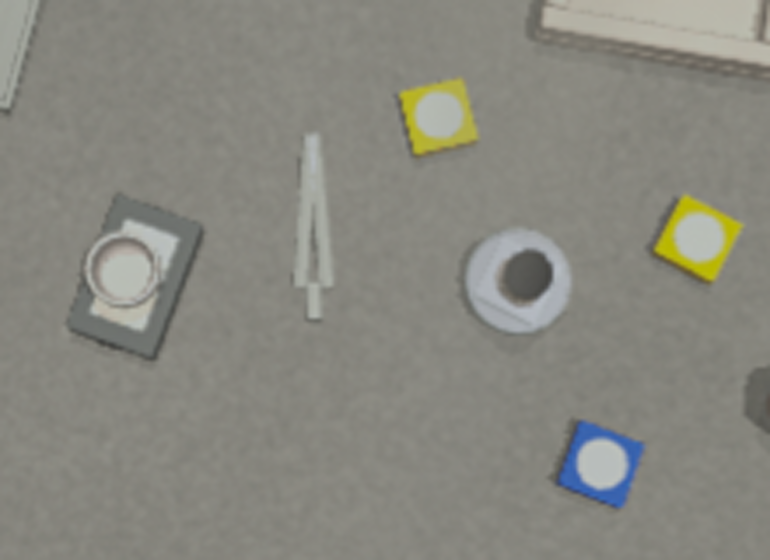

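Run:
```python
from meas import *
c=capture("top"); W=cloud(c)
def comp(x,y,r,z0,z1):
    m=(abs(W[...,0]-x)<r)&(abs(W[...,1]-y)<r)&(W[...,2]>z0)&(W[...,2]<z1)
    n,l,s,_=cv2.connectedComponentsWithStats(m.astype(np.uint8),connectivity=8)
    k=1+np.argmax(s[1:,4]); return W[l==k]
def rep(l,f,p): print(l,len(p),f(p),np.round(p.mean(0)*1000,1))
rep("light",rect,pts(W,.674,.006,.068,.0065,.016))
g=c["frame"].astype(int).min(2)
m=(abs(W[...,0]-.674)<.07)&(abs(W[...,1]-.006)<.07)&(g>130); rep("diffuser",rect,W[m])
rep("steel",rect,comp(.63,.234,.11,.010,.03))
rep("steel floor",rect,comp(.63,.234,.07,-.01,.03))
rep("hot",rect,comp(.5,.414,.10,.0425,.055))
hm=masks_of("balance",c)[0]["region"]
p=W[hm]; p=p[(p[:,2]>.039)]; rep("pan>39",circ,p)
rep("pan",circ,comp(.525,-.43,.058,.0385,.05))
rep("bal",rect,W[hm][W[hm][:,2]>.028])
```

```text
light 3084 (array([675.3,   6.7]), array([131.5, 133.4]), 0.3) [674.5   5.8  11.1]
diffuser 2291 (array([669.3,   5.9]), array([139.7, 125.8]), 89.8) [676.4   5.8  11.4]
steel 788 (array([627.3, 231.6]), array([136.5, 177. ]), 75.5) [629.1 234.9  16.3]
steel floor 3897 (array([630., 234.]), array([139.9, 140. ]), 0.0) [629.3 233.8   4.2]
hot 3104 (array([514.2, 417.2]), array([124.2, 120.8]), 85.9) [512.6 417.9  46.7]
pan>39 1670 (array([ 488.3, -423.8]), 97.3) [ 515.2 -434.8   42.4]
pan 1627 (array([ 520.3, -435.2]), 51.2) [ 518.8 -435.8   42.4]
bal 5183 (array([ 493.7, -429.7]), array([130.4, 184.5]), 77.7) [ 491.  -427.7   36.9]
```

The crop confirms it: the uncoloured glass block on the dish, under the vial, at crop (517,280). Going for the vial.

>>> drive_tool(
  rows=[
    [70, 14, -38.5, -5, 0, 0, 0],
    [70, 14, -38.5, -5, 0, 0, 0],
    [70, 14, -38.5, -5, 0, 0, 0],
    [70, 14, -38.5, -5, 0, 0, 0],
    [70, 14, -38.5, -5, 0, 0, 0],
  ],
)

```text
time_s: 1.72
tcp_pos: [0.3147, 0.3809, 0.2165]
ee_rot: [[0.921, -0.39, 0.0], [-0.39, -0.921, 0.0], [0.0, -0.0, -1.0]]
wrist_force: [0.5, 0.6, 0.1]
gripper_width: 0.741
gripper_force: 0.0
```

>>> drive_tool(
  rows=[
    [70, 14, -38.5, -5, 0, 0, 0],
    [70, 14, -38.5, -5, 0, 0, 0],
    [70, 14, -38.5, -5, 0, 0, 0],
    [70, 14, -38.5, -5, 0, 0, 0],
    [70, 4, -38.5, -5, 0, 0, 0],
  ],
)

```text
time_s: 2.13
tcp_pos: [0.3755, 0.1888, 0.1918]
ee_rot: [[0.92, -0.391, 0.002], [-0.391, -0.92, 0.001], [0.001, -0.001, -1.0]]
wrist_force: [1.2, -0.3, 0.5]
gripper_width: 0.7
gripper_force: 0.0
```

>>> drive_tool(
  rows=[
    [70, 4, -38.5, -5, 0, 0, 0],
    [70, 4, -38.5, -5, 0, 0, 0],
    [70, 4, -38.5, -5, 0, 0, 0],
    [70, 4, -38.5, -5, 0, 0, 0],
    [70, 4, -38.5, -5, 0, 0, 0],
  ],
)

```text
time_s: 2.55
tcp_pos: [0.3943, -0.004, 0.1669]
ee_rot: [[0.921, -0.39, 0.002], [-0.39, -0.921, 0.0], [0.001, -0.001, -1.0]]
wrist_force: [1.8, 0.8, 0.8]
gripper_width: 0.701
gripper_force: 0.0
```

>>> drive_tool(
  rows=[
    [70, 5, -38.5, -5, 0, 0, 0],
    [70, 5, -38.5, -5, 0, 0, 0],
    [70, 5, -38.5, -5, 0, 0, 0],
    [70, 0, 0, 0, 0, 0, 0],
  ],
)

```text
time_s: 2.88
tcp_pos: [0.4091, -0.1228, 0.1508]
ee_rot: [[0.917, -0.399, -0.001], [-0.399, -0.917, -0.001], [-0.001, 0.001, -1.0]]
wrist_force: [0.3, -0.4, 0.3]
gripper_width: 0.702
gripper_force: 0.0
```

>>> drive_tool(
  rows=[
    [70, 0, 0, -10, 0, 0, 0],
    [70, 0, 0, -15, 0, 0, 0],
    [70, 0, 0, -20, 0, 0, 0],
    [70, 0, 0, -20, 0, 0, 0],
    [70, 0, 0, -8, 0, 0, 0],
  ],
)

```text
time_s: 3.3
tcp_pos: [0.4081, -0.1177, 0.0768]
ee_rot: [[0.92, -0.392, -0.004], [-0.392, -0.92, -0.0], [-0.003, 0.001, -1.0]]
wrist_force: [-0.3, 0.2, 0.5]
gripper_width: 0.701
gripper_force: 0.0
```

>>> drive_tool(
  rows=[
    [70, 0, 0, 0, 0, 0, 0],
  ],
)

```text
time_s: 3.38
tcp_pos: [0.4082, -0.1177, 0.0772]
ee_rot: [[0.92, -0.391, -0.004], [-0.391, -0.92, -0.0], [-0.004, 0.002, -1.0]]
wrist_force: [0.1, -0.3, -0.3]
gripper_width: 0.698
gripper_force: 0.0
```

Run:
```python
from h import *
s=sense(); print(s["tcp_pos"],s["ee_rot"][:,1],s["joints"])
save(capture("side"),"v1.png",(240,230,380,350),5)
```

```text
[ 0.40821677 -0.11772345  0.07717053] [-0.39102314 -0.92037883  0.00192803] [ 6.00240422e+00  1.50965249e+01 -3.89293401e+01 -1.16908223e-02
 -3.62142955e+01  6.09886142e+01]
```

>>> drive_tool(
  rows=[
    [20, 0, 0, 0, 0, 0, 0],
    [20, 0, 0, 0, 0, 0, 0],
    [20, 0, 0, 0, 0, 0, 0],
    [20, 0, 0, 0, 0, 0, 0],
    [20, 0, 0, 0, 0, 0, 0],
  ],
)

```text
time_s: 3.85
tcp_pos: [0.4097, -0.1177, 0.0791]
ee_rot: [[0.92, -0.391, 0.001], [-0.391, -0.92, 0.0], [0.001, -0.001, -1.0]]
wrist_force: [0.1, -0.3, 0.4]
gripper_width: 0.407
gripper_force: 0.0
```

>>> drive_tool(
  rows=[
    [20, 0, 0, 0, 0, 0, 0],
    [20, 0, 0, 0, 0, 0, 0],
    [20, 0, 0, 0, 0, 0, 0],
  ],
)

```text
time_s: 4.1
tcp_pos: [0.4095, -0.1179, 0.0788]
ee_rot: [[0.92, -0.391, 0.0], [-0.391, -0.92, -0.0], [0.0, 0.0, -1.0]]
wrist_force: [-0.7, -0.1, 2.3]
gripper_width: 0.305
gripper_force: 30.0
```

>>> drive_tool(
  rows=[
    [20, 0, 0, 10, 0, 0, 0],
    [20, 0, 0, 15, 0, 0, 0],
    [20, 10, -5, 15, 0, 0, 0],
    [20, 20, -10, 0, 0, 0, 0],
    [20, 30, -15, 0, 0, 0, 0],
  ],
)

```text
time_s: 4.52
tcp_pos: [0.4686, -0.1475, 0.1196]
ee_rot: [[0.921, -0.39, 0.001], [-0.39, -0.921, 0.001], [0.0, -0.001, -1.0]]
wrist_force: [0.8, 0.6, -0.3]
gripper_width: 0.297
gripper_force: 30.0
```

>>> drive_tool(
  rows=[
    [20, 35, -17, 0, 0, 0, 0],
    [20, 35, -17, 0, 0, 0, 0],
    [20, 35, -17, 0, 0, 0, 0],
    [20, 30, -15, 0, 0, 0, 0],
    [20, 22, -10.5, 0, 0, 0, 0],
  ],
)

```text
time_s: 4.93
tcp_pos: [0.6286, -0.2257, 0.1176]
ee_rot: [[0.92, -0.392, 0.0], [-0.392, -0.92, -0.0], [0.0, 0.0, -1.0]]
wrist_force: [0.4, 0.5, -0.1]
gripper_width: 0.3
gripper_force: 30.0
```

>>> drive_tool(
  rows=[
    [20, 0, 0, 0, 0, 0, 0],
    [20, 0, 0, -15, 0, 0, 0],
    [20, 0, 0, -20, 0, 0, 0],
    [20, 0, 0, -15, 0, 0, 0],
    [20, 0, 0, -8, 0, 0, 0],
  ],
)

```text
time_s: 5.35
tcp_pos: [0.6243, -0.2237, 0.0578]
ee_rot: [[0.92, -0.392, -0.005], [-0.392, -0.92, 0.001], [-0.005, 0.001, -1.0]]
wrist_force: [-0.4, 1.0, -0.3]
gripper_width: 0.301
gripper_force: 30.0
```

>>> drive_tool(
  rows=[
    [20, 0, 0, -5, 0, 0, 0],
    [20, 0, 0, -3, 0, 0, 0],
    [20, 0, 0, 0, 0, 0, 0],
  ],
)

```text
time_s: 5.6
tcp_pos: [0.6267, -0.2245, 0.054]
ee_rot: [[0.921, -0.39, 0.001], [-0.39, -0.921, -0.001], [0.001, 0.0, -1.0]]
wrist_force: [-1.2, -0.8, 1.7]
gripper_width: 0.296
gripper_force: 30.0
```

Run:
```python
from h import *
s=sense(); print(s["tcp_pos"],s["wrist_force"],s["gripper_width"])
c=capture("side");save(c,"v1.png",(360,230,500,350),5)
W=cloud(c)
m=(abs(W[...,0]-.627)<.05)&(abs(W[...,1]+.225)<.05)
for l in ["vial"]:
    for r in masks_of(l,c)[:2]: print(l,r["p"],r["xy"],np.nanmedian(W[r["region"]],0))
```

```text
[ 0.62667994 -0.22447993  0.05404987] [-1.18034381 -0.8325302   1.74841288] 0.29575512606603693
vial 0.25 [307.2, 308.0] [ 0.41214625 -0.13673338  0.02037903]
```

View pics/v1.png

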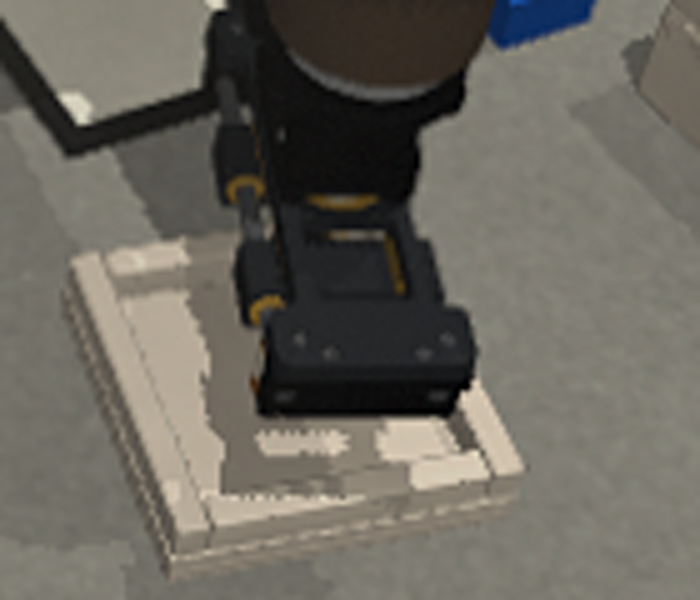

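The gripper hides the vial, but it sits in mid tray at (415,305). I'll lower it by feel.

>>> drive_tool(
  rows=[
    [20, 0, 0, -1.5, 0, 0, 0],
    [20, 0, 0, -1, 0, 0, 0],
    [20, 0, 0, 0, 0, 0, 0],
  ],
)

```text
time_s: 5.95
tcp_pos: [0.6272, -0.2248, 0.0539]
ee_rot: [[0.921, -0.39, 0.003], [-0.39, -0.921, -0.002], [0.003, 0.001, -1.0]]
wrist_force: [-4.5, 1.6, 12.7]
gripper_width: 0.298
gripper_force: 30.0
```

>>> drive_tool(
  rows=[
    [20, 0, 0, -1, 0, 0, 0],
    [20, 0, 0, 0, 0, 0, 0],
    [20, 0, 0, 0, 0, 0, 0],
  ],
)

```text
time_s: 6.2
tcp_pos: [0.6276, -0.2249, 0.0539]
ee_rot: [[0.921, -0.39, 0.004], [-0.39, -0.921, -0.002], [0.004, 0.001, -1.0]]
wrist_force: [-5.9, 1.9, 16.7]
gripper_width: 0.299
gripper_force: 29.9
```

Run:
```python
from h import *
c=capture("top");save(c,"v2.png",(370,140,480,240),5.5)
W=cloud(c)
m=(abs(W[...,0]-.627)<.055)&(abs(W[...,1]+.225)<.055)
print(np.histogram(W[m][:,2],bins=np.arange(0,.1,.005)))
c=capture("side");W=cloud(c)
m=(abs(W[...,0]-.627)<.05)&(abs(W[...,1]+.225)<.05)&(W[...,2]<.07)
print(np.histogram(W[m][:,2],bins=np.arange(0,.1,.005)))
```

```text
(array([  0,  10, 466, 602,  36,  16,  28,  22,  21,  12,  10,  11,  13,
        24,   0,   1,   7,   3,   1]), array([0.   , 0.005, 0.01 , 0.015, 0.02 , 0.025, 0.03 , 0.035, 0.04 ,
       0.045, 0.05 , 0.055, 0.06 , 0.065, 0.07 , 0.075, 0.08 , 0.085,
       0.09 , 0.095]))
(array([  0,   0, 174, 786,  16,   1,   5,   3,   4,   1,   0,   0,   0,
         0,   0,   0,   0,   0,   0]), array([0.   , 0.005, 0.01 , 0.015, 0.02 , 0.025, 0.03 , 0.035, 0.04 ,
       0.045, 0.05 , 0.055, 0.06 , 0.065, 0.07 , 0.075, 0.08 , 0.085,
       0.09 , 0.095]))
```

View pics/v2.png

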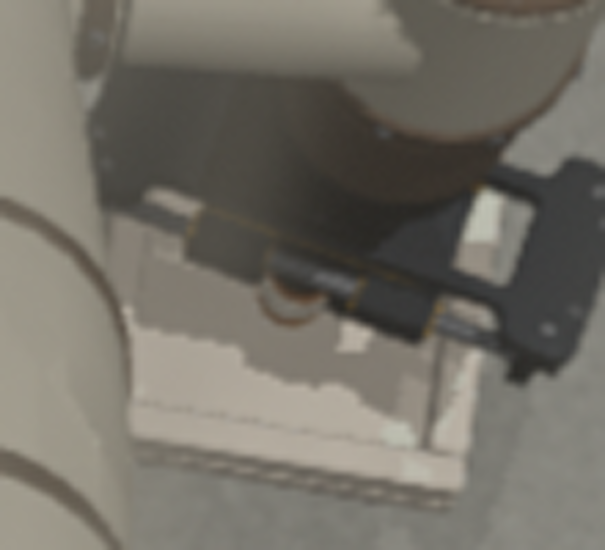

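The floor of the tray reads about 15 mm in both views, not 10, so contact at TCP 54 is the vial standing on it. Relieving the press and letting go.

>>> drive_tool(
  rows=[
    [20, 0, 0, 2, 0, 0, 0],
    [20, 0, 0, 1, 0, 0, 0],
    [60, 0, 0, 0, 0, 0, 0],
    [60, 0, 0, 0, 0, 0, 0],
    [60, 0, 0, 0, 0, 0, 0],
  ],
)

```text
time_s: 6.72
tcp_pos: [0.6263, -0.2241, 0.0515]
ee_rot: [[0.92, -0.391, -0.0], [-0.391, -0.92, 0.0], [-0.0, -0.0, -1.0]]
wrist_force: [0.3, 0.9, 0.1]
gripper_width: 0.443
gripper_force: 0.0
```

>>> drive_tool(
  rows=[
    [60, 0, 0, 5, 0, 0, 0],
    [60, 0, 0, 20, 0, 0, 0],
    [60, 0, 0, 35, 0, 0, 0],
    [80, -20, 10, 35, 0, 0, 0],
    [80, -25, 30, 20, 0, 0, 0],
  ],
)

```text
time_s: 7.13
tcp_pos: [0.5851, -0.188, 0.1693]
ee_rot: [[0.919, -0.393, 0.006], [-0.393, -0.919, -0.002], [0.007, -0.0, -1.0]]
wrist_force: [1.8, 1.2, 1.2]
gripper_width: 0.677
gripper_force: 0.0
```

>>> drive_tool(
  rows=[
    [80, -17.6, 33.3, 0, 0, 0, 0],
    [80, -17.6, 33.3, 0, 0, 0, 0],
    [80, -17.6, 33.3, 0, 0, 0, 0],
    [80, -17.6, 33.3, 0, 0, 0, 0],
    [80, -17.6, 33.3, 0, 0, 0, 0],
  ],
)

```text
time_s: 7.55
tcp_pos: [0.4936, -0.018, 0.1661]
ee_rot: [[0.92, -0.392, 0.0], [-0.392, -0.92, 0.0], [0.0, -0.0, -1.0]]
wrist_force: [0.4, 1.4, 0.2]
gripper_width: 0.8
gripper_force: 0.0
```

>>> drive_tool(
  rows=[
    [80, -17.6, 33.3, -20, 0, 0, 0],
    [80, -17.6, 33.3, -20, 0, 0, 0],
    [80, -17.6, 33.3, -20, 0, 0, 0],
    [80, -17.6, 33.3, 0, 0, 0, 0],
    [80, 0, 0, 0, 0, 0, 0],
  ],
)

```text
time_s: 7.97
tcp_pos: [0.4229, 0.1153, 0.1067]
ee_rot: [[0.923, -0.384, -0.002], [-0.384, -0.923, -0.001], [-0.001, 0.001, -1.0]]
wrist_force: [0.6, 0.5, 0.2]
gripper_width: 0.801
gripper_force: 0.0
```

Run:
```python
from meas import *
s=sense(); print(s["tcp_pos"],s["gripper_width"])
for n in ["top","side"]:
    c=capture(n);W=cloud(c)
    p=pts(W,.627,-.225,.05,.05,.075); print(n,"vial",len(p),circ(p),np.median(p,0))
    p=pts(W,.627,-.225,.055,.0,.03); print("floor",np.median(p,0)[2])
    p=pts(W,.422,.115,.035,.044,.055); print("cruc",len(p),circ(p) if len(p) else 0)
    p=pts(W,.41,-.12,.05,.035,.045); print("block",len(p),rect(p),np.median(p,0))
    p=pts(W,.41,-.12,.05,.015,.027); print("dish",len(p),circ(p))
```

```text
[0.42293933 0.11532226 0.10667296] 0.8007958247458083
top vial 154 (array([ 623.4, -223.5]), 14.7) [ 0.6217731  -0.22256429  0.0648249 ]
floor 0.01550147475592021
cruc 27 (array([421.8, 114.7]), 21.1)
block 368 (array([ 411.4, -116.5]), array([39.5, 40. ]), 61.8) [ 0.41113274 -0.11652719  0.04014565]
dish 335 (array([ 414. , -118.4]), 32.1)
side vial 169 (array([ 628.2, -222.8]), 15.2) [ 0.62496756 -0.22560316  0.06575227]
floor 0.016406236829861934
cruc 65 (array([424.1, 113.9]), 21.7)
block 309 (array([ 413.6, -116.4]), array([44.1, 41.3]), 57.2) [ 0.41314228 -0.118318    0.03950358]
dish 287 (array([ 415.2, -118.1]), 32.9)
```

Vial standing in mid tray. Now the crucible.

>>> drive_tool(
  rows=[
    [80, 0, 0, -15, 0, 0, 0],
    [80, 0, 0, -20, 0, 0, 0],
    [80, 0, 0, -15, 0, 0, 0],
    [80, 0, 0, -8, 0, 0, 0],
    [80, 0, 0, -4, 0, 0, 0],
  ],
)

```text
time_s: 8.48
tcp_pos: [0.4255, 0.1105, 0.0445]
ee_rot: [[0.92, -0.393, -0.001], [-0.393, -0.92, -0.001], [-0.001, 0.002, -1.0]]
wrist_force: [-0.5, -0.7, -0.2]
gripper_width: 0.8
gripper_force: 0.0
```

>>> drive_tool(
  rows=[
    [35, 0, 0, 0, 0, 0, 0],
    [35, 0, 0, 0, 0, 0, 0],
    [35, 0, 0, 0, 0, 0, 0],
    [35, 0, 0, 0, 0, 0, 0],
    [35, 0, 0, 0, 0, 0, 0],
  ],
)

```text
time_s: 8.9
tcp_pos: [0.426, 0.1119, 0.0461]
ee_rot: [[0.92, -0.391, 0.002], [-0.391, -0.92, 0.001], [0.001, -0.002, -1.0]]
wrist_force: [0.6, 0.7, 0.9]
gripper_width: 0.503
gripper_force: 3.2
```

>>> drive_tool(
  rows=[
    [35, 0, 0, 0, 0, 0, 0],
    [35, 0, 0, 0, 0, 0, 0],
    [35, 0, 0, 0, 0, 0, 0],
  ],
)

```text
time_s: 9.15
tcp_pos: [0.426, 0.112, 0.0461]
ee_rot: [[0.921, -0.391, 0.001], [-0.391, -0.921, 0.001], [0.001, -0.001, -1.0]]
wrist_force: [-0.3, -0.8, 6.8]
gripper_width: 0.497
gripper_force: 30.0
```

>>> drive_tool(
  rows=[
    [35, 0, 0, 8, 0, 0, 0],
    [35, 0, 0, 15, 0, 0, 0],
    [35, 0, 0, 20, 0, 0, 0],
    [35, 3.5, -18.5, 17, 0, 0, 0],
    [35, 6.3, -36, 0, 0, 0, 0],
  ],
)

```text
time_s: 9.57
tcp_pos: [0.4379, 0.0594, 0.109]
ee_rot: [[0.923, -0.385, 0.008], [-0.385, -0.923, 0.003], [0.006, -0.006, -1.0]]
wrist_force: [0.6, -0.5, -0.6]
gripper_width: 0.495
gripper_force: 30.0
```

>>> drive_tool(
  rows=[
    [35, 6.3, -36, 0, 0, 0, 0],
    [35, 6.3, -36, 0, 0, 0, 0],
    [35, 6.3, -36, 0, 0, 0, 0],
    [35, 6.3, -36, 0, 0, 0, 0],
    [35, 6.3, -36, 0, 0, 0, 0],
  ],
)

```text
time_s: 9.98
tcp_pos: [0.4663, -0.1246, 0.1057]
ee_rot: [[0.92, -0.391, -0.0], [-0.391, -0.92, 0.0], [-0.0, -0.0, -1.0]]
wrist_force: [0.5, 0.7, -0.8]
gripper_width: 0.499
gripper_force: 30.0
```

>>> drive_tool(
  rows=[
    [35, 6.3, -36, 0, 0, 0, 0],
    [35, 6.3, -36, 0, 0, 0, 0],
    [35, 6.3, -36, 0, 0, 0, 0],
    [35, 6.3, -36, 0, 0, 0, 0],
    [35, 6.3, -36, 0, 0, 0, 0],
  ],
)

```text
time_s: 10.4
tcp_pos: [0.4978, -0.3045, 0.1054]
ee_rot: [[0.92, -0.391, -0.001], [-0.391, -0.92, 0.001], [-0.001, -0.0, -1.0]]
wrist_force: [-0.0, 0.2, -0.9]
gripper_width: 0.495
gripper_force: 30.0
```

>>> drive_tool(
  rows=[
    [35, 6.3, -36, 0, 0, 0, 0],
    [35, 6.3, -36, 0, 0, 0, 0],
    [35, 6.3, -36, 0, 0, 0, 0],
    [35, 3, -26, 0, 0, 0, 0],
    [35, 0, 0, 0, 0, 0, 0],
  ],
)

```text
time_s: 10.82
tcp_pos: [0.5198, -0.4414, 0.1046]
ee_rot: [[0.919, -0.395, 0.0], [-0.395, -0.919, -0.001], [0.001, 0.001, -1.0]]
wrist_force: [0.4, 1.2, 0.1]
gripper_width: 0.498
gripper_force: 30.0
```

>>> drive_tool(
  rows=[
    [35, 0, 0, 0, 0, 0, 0],
  ],
)

```text
time_s: 10.9
tcp_pos: [0.5192, -0.4377, 0.1044]
ee_rot: [[0.919, -0.394, -0.001], [-0.394, -0.919, 0.001], [-0.002, -0.001, -1.0]]
wrist_force: [0.1, 0.0, -0.5]
gripper_width: 0.493
gripper_force: 30.0
```

>>> drive_tool(
  rows=[
    [35, 2, 1, -10, 0, 0, 0],
    [35, 2, 0, -13, 0, 0, 0],
    [35, 0, 0, -8, 0, 0, 0],
    [35, 0, 0, -4, 0, 0, 0],
    [35, 0, 0, 0, 0, 0, 0],
  ],
)

```text
time_s: 11.32
tcp_pos: [0.5234, -0.4344, 0.0683]
ee_rot: [[0.921, -0.39, -0.003], [-0.39, -0.921, 0.002], [-0.004, -0.001, -1.0]]
wrist_force: [0.3, 0.7, -1.2]
gripper_width: 0.498
gripper_force: 30.0
```

Run:
```python
from meas import *
s=sense(); print(s["tcp_pos"],s["gripper_width"],s["wrist_force"])
for n in ["top","side"]:
    c=capture(n);W=cloud(c)
    for r in masks_of("crucible",c)[:2]: print(n,r["p"],r["xy"],np.nanmedian(W[r["region"]],0))
    p=pts(W,.415,.11,.065,.015,.026); print("case",len(p),rect(p))
    p=pts(W,.52,-.435,.056,.038,.046); print("pan",circ(p))
save(c,"c1.png",(350,340,490,460),5)
```

```text
[ 0.52341339 -0.43438059  0.06833482] 0.4980995105355744 [ 0.27341156  0.7370664  -1.16272186]
top 0.56 [534.5, 240.0] [ 0.50921882 -0.43757028  0.05188233]
case 1032 (array([420.8, 111.2]), array([56.5, 86.8]), 69.5)
pan (array([ 496.9, -450.9]), 40.1)
side 0.74 [399.5, 420.8] [ 0.46276024 -0.43547361  0.03470283]
side 0.39 [422.1, 397.4] [ 0.502071   -0.42754018  0.06738402]
case 577 (array([423.2, 112.9]), array([62.9, 82.7]), 69.1)
pan (array([ 512.6, -426.8]), 56.3)
```

View pics/c1.png

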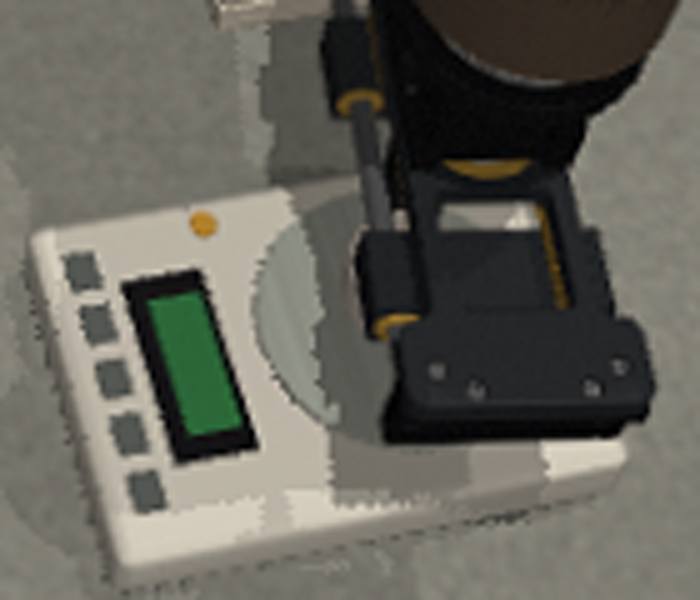

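The crucible is held over the pan, around full-image pixel (425,400). The slide case has not moved. Setting it down by feel.

>>> drive_tool(
  rows=[
    [35, 0, -2, -1, 0, 0, 0],
    [35, 0, 0, -1, 0, 0, 0],
    [35, 0, 0, 0, 0, 0, 0],
    [35, 0, 0, 0, 0, 0, 0],
  ],
)

```text
time_s: 11.85
tcp_pos: [0.524, -0.438, 0.0685]
ee_rot: [[0.92, -0.391, 0.0], [-0.391, -0.92, -0.0], [0.0, -0.0, -1.0]]
wrist_force: [-0.1, -0.8, -0.2]
gripper_width: 0.493
gripper_force: 30.0
```

>>> drive_tool(
  rows=[
    [35, 0, 0, -1, 0, 0, 0],
    [35, 0, 0, 0, 0, 0, 0],
    [35, 0, 0, 0, 0, 0, 0],
  ],
)

```text
time_s: 12.1
tcp_pos: [0.5241, -0.4379, 0.0673]
ee_rot: [[0.92, -0.391, -0.0], [-0.391, -0.92, 0.0], [-0.0, 0.0, -1.0]]
wrist_force: [-0.0, 0.0, -0.4]
gripper_width: 0.494
gripper_force: 30.0
```

>>> drive_tool(
  rows=[
    [35, -1, 1, -1, 0, 0, 0],
    [35, 0, 0, 0, 0, 0, 0],
    [35, 0, 0, 0, 0, 0, 0],
  ],
)

```text
time_s: 12.35
tcp_pos: [0.5231, -0.4368, 0.0664]
ee_rot: [[0.92, -0.391, -0.0], [-0.391, -0.92, 0.0], [-0.0, -0.0, -1.0]]
wrist_force: [0.0, -0.2, -0.3]
gripper_width: 0.501
gripper_force: 30.0
```

>>> drive_tool(
  rows=[
    [35, 0, 0, -0.7, 0, 0, 0],
    [35, 0, 0, 0, 0, 0, 0],
    [35, 0, 0, 0, 0, 0, 0],
  ],
)

```text
time_s: 12.6
tcp_pos: [0.5232, -0.4369, 0.0662]
ee_rot: [[0.92, -0.391, 0.0], [-0.391, -0.92, -0.0], [0.0, 0.0, -1.0]]
wrist_force: [-0.2, 0.6, 3.8]
gripper_width: 0.496
gripper_force: 30.0
```

Touch down. Let go, then to the block.

>>> drive_tool(
  rows=[
    [70, 0, 0, 0, 0, 0, 0],
    [70, 0, 0, 0, 0, 0, 0],
    [70, 0, 0, 0, 0, 0, 0],
    [70, 0, 0, 5, 0, 0, 0],
    [70, 0, 0, 15, 0, 0, 0],
  ],
)

```text
time_s: 13.02
tcp_pos: [0.5217, -0.436, 0.0833]
ee_rot: [[0.92, -0.392, -0.005], [-0.392, -0.92, 0.003], [-0.005, -0.001, -1.0]]
wrist_force: [-0.4, -0.1, 0.2]
gripper_width: 0.689
gripper_force: 0.0
```

>>> drive_tool(
  rows=[
    [80, 0, 0, 20, 0, 0, 0],
    [80, 0, 0, 20, 0, 0, 0],
    [80, -11, 32, 0, 0, 0, -0.04],
    [80, -11, 32, 0, 0, 0, -0.05],
    [80, -11, 32, 0, 0, 0, 0],
  ],
)

```text
time_s: 13.43
tcp_pos: [0.4898, -0.3403, 0.1262]
ee_rot: [[0.88, -0.475, 0.001], [-0.475, -0.88, -0.0], [0.001, -0.0, -1.0]]
wrist_force: [0.5, 1.5, -0.1]
gripper_width: 0.796
gripper_force: 0.0
```

>>> drive_tool(
  rows=[
    [80, -11, 32, 0, 0, 0, 0],
    [80, -11, 32, 0, 0, 0, 0],
    [80, -11, 32, 0, 0, 0, 0],
    [80, -11, 32, 0, 0, 0, 0],
    [80, -11, 32, 0, 0, 0, 0],
  ],
)

```text
time_s: 13.85
tcp_pos: [0.4347, -0.1797, 0.1261]
ee_rot: [[0.881, -0.472, 0.001], [-0.472, -0.881, -0.0], [0.001, -0.0, -1.0]]
wrist_force: [1.0, -0.2, -0.1]
gripper_width: 0.8
gripper_force: 0.0
```

>>> drive_tool(
  rows=[
    [80, -11, 32, 0, 0, 0, 0],
    [80, -11, 32, 0, 0, 0, 0],
    [80, 0, 0, -10, 0, 0, 0],
    [80, 0, 0, -20, 0, 0, 0],
    [80, 0, 0, 0, 0, 0, 0],
  ],
)

```text
time_s: 14.27
tcp_pos: [0.4113, -0.1162, 0.0941]
ee_rot: [[0.882, -0.471, -0.004], [-0.471, -0.882, 0.0], [-0.004, 0.002, -1.0]]
wrist_force: [-0.3, 0.0, -1.4]
gripper_width: 0.801
gripper_force: 0.0
```

Run:
```python
from meas import *
s=sense(); print(s["tcp_pos"],s["gripper_width"],s["ee_rot"][:,1])
for n in ["top","side"]:
    c=capture(n);W=cloud(c)
    p=pts(W,.52,-.435,.05,.062,.08); print(n,"cruc",len(p),circ(p),np.median(p,0)[2])
    p=pts(W,.52,-.435,.056,.038,.046); print("pan",circ(p))
    p=pts(W,.41,-.12,.05,.035,.045); print("block",len(p),rect(p) if len(p) else 0)
```

```text
[ 0.41132804 -0.11619395  0.09405712] 0.8006115466806848 [-0.47138265 -0.88192675  0.00190146]
top cruc 138 (array([ 517.5, -435. ]), 22.7) 0.06852722508511436
pan (array([ 521.7, -434.6]), 66.2)
block 67 (array([ 401.5, -111. ]), array([39.2, 17.1]), 61.2)
side cruc 233 (array([ 522.7, -433.9]), 23.6) 0.06889546573186293
pan (array([ 521.2, -431. ]), 67.5)
block 116 (array([ 409.1, -124.9]), array([25.2, 39.6]), 66.6)
```

Crucible centred on the pan (within 2–3 mm). Now down on the block.

>>> drive_tool(
  rows=[
    [80, 1, 0, -10, 0, 0, 0],
    [80, 0, 0, -15, 0, 0, 0],
    [80, 0, 0, -15, 0, 0, 0],
    [80, 0, 0, -6, 0, 0, 0],
    [80, 0, 0, -4, 0, 0, 0],
  ],
)

```text
time_s: 14.78
tcp_pos: [0.4144, -0.1173, 0.0457]
ee_rot: [[0.881, -0.473, -0.0], [-0.473, -0.881, -0.0], [-0.0, 0.0, -1.0]]
wrist_force: [0.4, -0.2, -0.4]
gripper_width: 0.804
gripper_force: 0.0
```

>>> drive_tool(
  rows=[
    [80, 0, 0, 0, 0, 0, 0],
    [80, 0, 0, 0, 0, 0, 0],
  ],
)

```text
time_s: 14.95
tcp_pos: [0.4147, -0.1171, 0.0463]
ee_rot: [[0.881, -0.472, 0.001], [-0.472, -0.881, -0.0], [0.001, -0.0, -1.0]]
wrist_force: [-0.5, -0.3, 0.5]
gripper_width: 0.796
gripper_force: 0.0
```

>>> drive_tool(
  rows=[
    [80, -2, 0.5, -2.5, 0, 0, 0],
    [80, 0, 0, 0, 0, 0, 0],
    [35, 0, 0, 0, 0, 0, 0],
    [35, 0, 0, 0, 0, 0, 0],
    [35, 0, 0, 0, 0, 0, 0],
  ],
)

```text
time_s: 15.37
tcp_pos: [0.4123, -0.1164, 0.0434]
ee_rot: [[0.882, -0.472, 0.001], [-0.472, -0.882, 0.0], [0.0, -0.0, -1.0]]
wrist_force: [0.0, -0.7, -0.3]
gripper_width: 0.651
gripper_force: 0.0
```

>>> drive_tool(
  rows=[
    [35, 0, 0, 0, 0, 0, 0],
    [35, 0, 0, 0, 0, 0, 0],
    [35, 0, 0, 0, 0, 0, 0],
    [35, 0, 0, 0, 0, 0, 0],
    [35, 0, 0, 0, 0, 0, 0],
  ],
)

```text
time_s: 15.78
tcp_pos: [0.4122, -0.1164, 0.0433]
ee_rot: [[0.882, -0.472, 0.0], [-0.472, -0.882, -0.0], [0.0, 0.0, -1.0]]
wrist_force: [-0.6, -0.6, 1.6]
gripper_width: 0.453
gripper_force: 30.0
```

>>> drive_tool(
  rows=[
    [35, 0, 0, 8, 0, 0, 0],
    [35, 0, 0, 15, 0, 0, 0],
    [35, 0, 0, 20, 0, 0, 0],
    [35, 3.5, 18, 17, 0, 0, 0],
    [35, 6.8, 35.5, 0, 0, 0, 0],
  ],
)

```text
time_s: 16.2
tcp_pos: [0.4239, -0.0636, 0.1064]
ee_rot: [[0.88, -0.476, 0.006], [-0.476, -0.88, 0.001], [0.005, -0.003, -1.0]]
wrist_force: [0.7, -0.4, -1.2]
gripper_width: 0.456
gripper_force: 30.0
```

>>> drive_tool(
  rows=[
    [35, 6.8, 35.5, 0, 0, 0, 0],
    [35, 6.8, 35.5, 0, 0, 0, 0],
    [35, 6.8, 35.5, 0, 0, 0, 0],
    [35, 6.8, 35.5, 0, 0, 0, 0],
    [35, 6.8, 35.5, 0, 0, 0, 0],
  ],
)

```text
time_s: 16.62
tcp_pos: [0.4563, 0.1164, 0.1038]
ee_rot: [[0.882, -0.472, 0.0], [-0.472, -0.882, 0.0], [0.0, -0.0, -1.0]]
wrist_force: [0.6, -0.1, 0.0]
gripper_width: 0.453
gripper_force: 30.0
```

>>> drive_tool(
  rows=[
    [35, 6.8, 35.5, 0, 0, 0, 0],
    [35, 6.8, 35.5, 0, 0, 0, 0],
    [35, 6.8, 35.5, 0, 0, 0, 0],
    [35, 6.8, 35.5, 0, 0, 0, 0],
    [35, 6.8, 35.5, 0, 0, 0, 0],
  ],
)

```text
time_s: 17.03
tcp_pos: [0.4902, 0.2938, 0.1036]
ee_rot: [[0.882, -0.472, -0.0], [-0.472, -0.882, -0.0], [-0.0, 0.0, -1.0]]
wrist_force: [0.5, -0.0, -0.3]
gripper_width: 0.459
gripper_force: 30.0
```

>>> drive_tool(
  rows=[
    [35, 6.8, 35.5, 0, 0, 0, 0],
    [35, 6.8, 35.5, 0, 0, 0, 0],
    [35, 4, 22, 0, 0, 0, 0],
    [35, 0, 0, 0, 0, 0, 0],
    [35, 0, 0, 0, 0, 0, 0],
  ],
)

```text
time_s: 17.45
tcp_pos: [0.5075, 0.3859, 0.1028]
ee_rot: [[0.882, -0.471, -0.001], [-0.471, -0.882, -0.001], [-0.001, 0.001, -1.0]]
wrist_force: [-0.3, -0.2, -1.4]
gripper_width: 0.456
gripper_force: 30.0
```

>>> drive_tool(
  rows=[
    [35, 4, 16, 0, 0, 0, 0],
    [35, 3.5, 16, -8, 0, 0, 0],
    [35, 0, 0, -12, 0, 0, 0],
    [35, 0, 0, -9, 0, 0, 0],
    [35, 0, 0, -4, 0, 0, 0],
  ],
)

```text
time_s: 17.87
tcp_pos: [0.5142, 0.4147, 0.0681]
ee_rot: [[0.881, -0.474, -0.004], [-0.474, -0.881, -0.004], [-0.002, 0.005, -1.0]]
wrist_force: [-1.7, -1.0, -1.7]
gripper_width: 0.457
gripper_force: 30.0
```

>>> drive_tool(
  rows=[
    [35, 0, 0, 0, 0, 0, 0],
    [35, 0, 0, 0, 0, 0, 0],
  ],
)

```text
time_s: 18.03
tcp_pos: [0.5154, 0.416, 0.0701]
ee_rot: [[0.881, -0.473, -0.001], [-0.473, -0.881, -0.001], [-0.0, 0.001, -1.0]]
wrist_force: [0.5, -0.9, -1.4]
gripper_width: 0.456
gripper_force: 30.0
```

>>> drive_tool(
  rows=[
    [35, 0, 1.5, -1, 0, 0, 0],
    [35, 0, 0, -0.8, 0, 0, 0],
    [35, 0, 0, 0, 0, 0, 0],
    [35, 0, 0, 0, 0, 0, 0],
  ],
)

```text
time_s: 18.37
tcp_pos: [0.5156, 0.4187, 0.0688]
ee_rot: [[0.882, -0.472, 0.0], [-0.472, -0.882, 0.0], [0.0, -0.001, -1.0]]
wrist_force: [-0.0, -0.4, -1.0]
gripper_width: 0.458
gripper_force: 30.0
```

>>> drive_tool(
  rows=[
    [35, 0, 0, -0.7, 0, 0, 0],
    [35, 0, 0, 0, 0, 0, 0],
    [35, 0, 0, 0, 0, 0, 0],
  ],
)

```text
time_s: 18.62
tcp_pos: [0.5155, 0.4186, 0.0677]
ee_rot: [[0.881, -0.472, -0.0], [-0.472, -0.881, -0.0], [-0.0, 0.0, -1.0]]
wrist_force: [0.4, -1.0, -1.6]
gripper_width: 0.455
gripper_force: 30.0
```

>>> drive_tool(
  rows=[
    [35, 0, 0, -0.7, 0, 0, 0],
    [35, 0, 0, 0, 0, 0, 0],
    [35, 0, 0, 0, 0, 0, 0],
  ],
)

```text
time_s: 18.87
tcp_pos: [0.5156, 0.4187, 0.0674]
ee_rot: [[0.882, -0.472, 0.0], [-0.472, -0.882, 0.0], [0.0, -0.0, -1.0]]
wrist_force: [-1.0, -0.2, 1.3]
gripper_width: 0.454
gripper_force: 30.0
```

>>> drive_tool(
  rows=[
    [35, 0, 0, -0.4, 0, 0, 0],
    [35, 0, 0, 0, 0, 0, 0],
    [35, 0, 0, 0, 0, 0, 0],
  ],
)

```text
time_s: 19.12
tcp_pos: [0.5156, 0.4187, 0.0673]
ee_rot: [[0.882, -0.472, 0.0], [-0.472, -0.882, 0.0], [0.0, -0.0, -1.0]]
wrist_force: [-2.1, -1.6, 4.9]
gripper_width: 0.456
gripper_force: 30.0
```

>>> drive_tool(
  rows=[
    [70, 0, 0, 0, 0, 0, 0],
    [70, 0, 0, 0, 0, 0, 0],
    [70, 0, 0, 0, 0, 0, 0],
    [70, 0, 0, 5, 0, 0, 0],
    [100, 0, 0, 15, 0, 0, 0],
  ],
)

```text
time_s: 19.53
tcp_pos: [0.5144, 0.4173, 0.0841]
ee_rot: [[0.881, -0.473, -0.004], [-0.473, -0.881, -0.004], [-0.002, 0.006, -1.0]]
wrist_force: [-0.2, -0.0, -0.1]
gripper_width: 0.706
gripper_force: 0.0
```

>>> drive_tool(
  rows=[
    [100, 0, 0, 20, 0, 0, 0],
    [100, 0, -10, 20, 0, 0, 0],
    [100, -7, -37, 0, 0, 0, 0],
    [100, -7, -37, 0, 0, 0, 0],
    [100, -7, -37, 0, 0, 0, 0],
  ],
)

```text
time_s: 19.95
tcp_pos: [0.4942, 0.2967, 0.127]
ee_rot: [[0.882, -0.471, 0.001], [-0.471, -0.882, 0.001], [0.0, -0.001, -1.0]]
wrist_force: [1.0, -0.5, 0.2]
gripper_width: 0.984
gripper_force: 0.0
```

>>> drive_tool(
  rows=[
    [100, -7, -37, 0, 0, 0, 0],
    [100, -7, -37, 0, 0, 0, 0],
    [100, -7, -37, 0, 0, 0, 0],
    [100, -7, -37, 0, 0, 0, 0],
    [100, -7, -37, 0, 0, 0, 0],
  ],
)

```text
time_s: 20.37
tcp_pos: [0.459, 0.111, 0.127]
ee_rot: [[0.882, -0.472, 0.001], [-0.472, -0.882, 0.0], [0.0, -0.001, -1.0]]
wrist_force: [0.6, -0.4, 0.1]
gripper_width: 0.996
gripper_force: 0.0
```

>>> drive_tool(
  rows=[
    [100, -7, -37, -5, 0, 0, 0],
    [100, -7, -37, -5, 0, 0, 0],
    [100, -7, -37, -5, 0, 0, 0],
    [100, -7, -37, -5, 0, 0, 0],
    [100, -7, -37, -5, 0, 0, 0],
  ],
)

```text
time_s: 20.78
tcp_pos: [0.4242, -0.0739, 0.1019]
ee_rot: [[0.882, -0.472, 0.001], [-0.472, -0.882, 0.0], [0.001, -0.001, -1.0]]
wrist_force: [1.5, -0.9, -0.7]
gripper_width: 0.998
gripper_force: 0.0
```

>>> drive_tool(
  rows=[
    [100, -5, -32, -5, 0, 0, 0],
    [100, 0, 0, 0, 0, 0, 0],
    [100, 0, 0, 0, 0, 0, 0],
  ],
)

```text
time_s: 21.03
tcp_pos: [0.4191, -0.1059, 0.0966]
ee_rot: [[0.88, -0.475, -0.0], [-0.475, -0.88, -0.0], [-0.0, 0.0, -1.0]]
wrist_force: [-0.0, 0.5, -1.1]
gripper_width: 1.005
gripper_force: 0.0
```

Run:
```python
from meas import *
s=sense(); print(s["tcp_pos"],s["gripper_width"],s["ee_rot"][:,1])
for n in ["top","side"]:
    c=capture(n);W=cloud(c)
    p=pts(W,.514,.418,.05,.060,.08); print(n,"block",len(p),rect(p),np.median(p,0)[2])
    p=pts(W,.514,.418,.08,.0425,.055); print("hot",rect(p))
    p=pts(W,.41,-.12,.05,.015,.027); print("dish",len(p),circ(p) if len(p) else 0,np.median(p,0))
```

```text
[ 0.41914124 -0.10586552  0.09658557] 1.004615168377494 [-4.75474340e-01 -8.79729571e-01  1.84806906e-04]
top block 382 (array([515. , 418.5]), array([42.8, 39.7]), 60.7) 0.064702445474517
hot (array([504.4, 418. ]), array([125.2, 147.4]), 86.2)
dish 224 (array([ 412. , -118.4]), 31.5) [ 0.39700345 -0.10948755  0.02203005]
side block 44 (array([510. , 413.7]), array([27.2, 28.2]), 58.4) 0.06424213670851317
hot (array([484.3, 420.4]), array([ 86.7, 131.2]), 4.2)
dish 513 (array([ 415.4, -118.3]), 32.7) [ 0.41349322 -0.12436349  0.02141622]
```

>>> drive_tool(
  rows=[
    [100, -4.5, -12.4, 0, 0, 0, 0],
    [100, 0, 0, -20, 0, 0, 0],
    [100, 0, 0, -20, 0, 0, 0],
    [100, 0, 0, -10, 0, 0, 0],
    [100, 0, 0, 0, 0, 0, 0],
  ],
)

```text
time_s: 21.55
tcp_pos: [0.4143, -0.1157, 0.0451]
ee_rot: [[0.883, -0.47, -0.004], [-0.47, -0.883, -0.0], [-0.003, 0.002, -1.0]]
wrist_force: [0.5, 0.6, -0.2]
gripper_width: 0.999
gripper_force: 0.0
```

>>> drive_tool(
  rows=[
    [100, 0, 0, 0, 0, 0, 0],
  ],
)

```text
time_s: 21.63
tcp_pos: [0.4156, -0.1158, 0.0466]
ee_rot: [[0.883, -0.47, -0.0], [-0.47, -0.883, -0.0], [-0.0, 0.0, -1.0]]
wrist_force: [-0.3, 0.0, 0.5]
gripper_width: 0.996
gripper_force: 0.0
```

>>> drive_tool(
  rows=[
    [100, -1, -2.5, -10, 0, 0, 0],
    [100, 0, 0, -8, 0, 0, 0],
    [100, 0, 0, -4, 0, 0, 0],
    [100, 0, 0, 0, 0, 0, 0],
    [100, 0, 0, 0, 0, 0, 0],
  ],
)

```text
time_s: 22.05
tcp_pos: [0.4143, -0.1191, 0.0248]
ee_rot: [[0.882, -0.472, 0.0], [-0.472, -0.882, -0.0], [0.0, -0.0, -1.0]]
wrist_force: [0.1, -0.8, -0.3]
gripper_width: 1.003
gripper_force: 0.0
```

>>> drive_tool(
  rows=[
    [55, 0, 0, 0, 0, 0, 0],
    [55, 0, 0, 0, 0, 0, 0],
    [55, 0, 0, 0, 0, 0, 0],
    [55, 0, 0, 0, 0, 0, 0],
    [55, 0, 0, 0, 0, 0, 0],
  ],
)

```text
time_s: 22.47
tcp_pos: [0.4142, -0.1193, 0.0248]
ee_rot: [[0.881, -0.472, 0.0], [-0.472, -0.881, 0.0], [0.0, -0.0, -1.0]]
wrist_force: [-0.5, -0.2, 1.3]
gripper_width: 0.725
gripper_force: 30.0
```

>>> drive_tool(
  rows=[
    [55, 0, 0, 0, 0, 0, 0],
    [55, 0, 0, 0, 0, 0, 0],
  ],
)

```text
time_s: 22.63
tcp_pos: [0.4142, -0.1193, 0.0248]
ee_rot: [[0.882, -0.472, 0.0], [-0.472, -0.882, -0.0], [0.0, -0.0, -1.0]]
wrist_force: [0.2, 0.0, 2.5]
gripper_width: 0.724
gripper_force: 30.0
```

>>> drive_tool(
  rows=[
    [55, 0, 0, 8, 0, 0, 0],
    [55, 0, 0, 15, 0, 0, 0],
    [55, 0, 0, 17, 0, 0, 0],
    [55, 15, 7, 0, 0, 0, 0],
    [55, 30, 14.5, 0, 0, 0, 0],
  ],
)

```text
time_s: 23.05
tcp_pos: [0.4565, -0.0985, 0.0659]
ee_rot: [[0.88, -0.475, -0.001], [-0.475, -0.88, 0.001], [-0.002, 0.0, -1.0]]
wrist_force: [0.2, -0.7, -1.1]
gripper_width: 0.731
gripper_force: 30.0
```

>>> drive_tool(
  rows=[
    [55, 35, 16.8, 0, 0, 0, 0],
    [55, 35, 16.8, 0, 0, 0, 0],
    [55, 35, 16.8, 0, 0, 0, 0],
    [55, 35, 16.8, 0, 0, 0, 0],
    [55, 35, 16.8, 0, 0, 0, 0],
  ],
)

```text
time_s: 23.47
tcp_pos: [0.6353, -0.0129, 0.065]
ee_rot: [[0.881, -0.472, -0.0], [-0.472, -0.881, 0.0], [-0.0, 0.0, -1.0]]
wrist_force: [0.3, 0.2, -0.1]
gripper_width: 0.73
gripper_force: 30.0
```

>>> drive_tool(
  rows=[
    [55, 25, 12, 0, 0, 0, 0],
    [55, 16, 8, 0, 0, 0, 0],
    [55, 0, 0, 0, 0, 0, 0],
    [55, 0, 0, 0, 0, 0, 0],
  ],
)

```text
time_s: 23.8
tcp_pos: [0.675, 0.0067, 0.0641]
ee_rot: [[0.882, -0.472, -0.001], [-0.472, -0.882, -0.0], [-0.001, 0.001, -1.0]]
wrist_force: [-0.4, -0.9, -0.9]
gripper_width: 0.724
gripper_force: 30.0
```

>>> drive_tool(
  rows=[
    [55, 0, 0, -8, 0, 0, 0],
    [55, 0, 0, -10, 0, 0, 0],
    [55, 0, 0, -6, 0, 0, 0],
    [55, 0, 0, -2, 0, 0, 0],
    [55, 0, 0, 0, 0, 0, 0],
  ],
)

```text
time_s: 24.22
tcp_pos: [0.6739, 0.0057, 0.0374]
ee_rot: [[0.881, -0.473, -0.003], [-0.473, -0.881, -0.001], [-0.002, 0.002, -1.0]]
wrist_force: [0.2, -1.0, 0.9]
gripper_width: 0.726
gripper_force: 30.0
```

>>> drive_tool(
  rows=[
    [55, 0, 0, 0, 0, 0, 0],
    [55, 0, 0, 0, 0, 0, 0],
  ],
)

```text
time_s: 24.38
tcp_pos: [0.6753, 0.0061, 0.039]
ee_rot: [[0.881, -0.472, 0.001], [-0.472, -0.881, 0.0], [0.001, -0.0, -1.0]]
wrist_force: [0.3, -0.2, 0.7]
gripper_width: 0.724
gripper_force: 30.0
```

>>> drive_tool(
  rows=[
    [55, 0, 0, -1.2, 0, 0, 0],
    [55, 0, 0, -1.2, 0, 0, 0],
    [55, 0, 0, 0, 0, 0, 0],
    [55, 0, 0, 0, 0, 0, 0],
  ],
)

```text
time_s: 24.72
tcp_pos: [0.675, 0.0062, 0.0362]
ee_rot: [[0.881, -0.472, -0.0], [-0.472, -0.881, 0.0], [-0.0, 0.0, -1.0]]
wrist_force: [0.4, 0.0, -0.1]
gripper_width: 0.725
gripper_force: 30.0
```

>>> drive_tool(
  rows=[
    [55, 0, 0, -0.6, 0, 0, 0],
    [55, 0, 0, 0, 0, 0, 0],
    [55, 0, 0, 0, 0, 0, 0],
  ],
)

```text
time_s: 24.97
tcp_pos: [0.6752, 0.0063, 0.0359]
ee_rot: [[0.882, -0.472, 0.0], [-0.472, -0.882, -0.0], [0.0, -0.0, -1.0]]
wrist_force: [-0.6, -0.7, 1.9]
gripper_width: 0.728
gripper_force: 30.0
```

>>> drive_tool(
  rows=[
    [55, 0, 0, -0.4, 0, 0, 0],
    [55, 0, 0, 0, 0, 0, 0],
    [55, 0, 0, 0, 0, 0, 0],
  ],
)

```text
time_s: 25.22
tcp_pos: [0.6752, 0.0062, 0.0359]
ee_rot: [[0.882, -0.472, 0.0], [-0.472, -0.882, -0.0], [0.0, -0.0, -1.0]]
wrist_force: [-2.7, 0.4, 6.0]
gripper_width: 0.726
gripper_force: 30.0
```

On the light plate. Let go, then to the case, turning the jaws +7.8°.

>>> drive_tool(
  rows=[
    [100, 0, 0, 0, 0, 0, 0],
    [100, 0, 0, 0, 0, 0, 0],
    [100, 0, 0, 0, 0, 0, 0],
    [100, 0, 0, 5, 0, 0, 0],
    [100, 0, 0, 20, 0, 0, 0],
  ],
)

```text
time_s: 25.63
tcp_pos: [0.6724, 0.0058, 0.0566]
ee_rot: [[0.881, -0.473, -0.008], [-0.473, -0.881, -0.001], [-0.007, 0.005, -1.0]]
wrist_force: [0.7, 0.2, -1.4]
gripper_width: 0.968
gripper_force: 0.0
```

>>> drive_tool(
  rows=[
    [100, 0, 0, 25, 0, 0, 0],
    [100, -20, 8, 10, 0, 0, 0],
    [100, -34, 14, 0, 0, 0, 0.05],
    [100, -34, 14, 0, 0, 0, 0.05],
    [100, -34, 14, 0, 0, 0, 0.036],
  ],
)

```text
time_s: 26.05
tcp_pos: [0.5519, 0.0564, 0.0954]
ee_rot: [[0.938, -0.347, 0.001], [-0.347, -0.938, 0.0], [0.0, -0.001, -1.0]]
wrist_force: [-0.2, 1.0, -0.4]
gripper_width: 0.999
gripper_force: 0.0
```

>>> drive_tool(
  rows=[
    [100, -34, 14, 0, 0, 0, 0],
    [100, -34, 14, 0, 0, 0, 0],
    [100, -34, 14, 0, 0, 0, 0],
    [100, -29, 13, 0, 0, 0, 0],
    [100, 0, 0, 0, 0, 0, 0],
  ],
)

```text
time_s: 26.47
tcp_pos: [0.4171, 0.1112, 0.0952]
ee_rot: [[0.938, -0.346, -0.003], [-0.346, -0.938, -0.001], [-0.003, 0.002, -1.0]]
wrist_force: [-1.1, -1.2, -0.5]
gripper_width: 0.998
gripper_force: 0.0
```

Run:
```python
from meas import *
s=sense(); print(s["tcp_pos"],s["gripper_width"],np.degrees(np.arctan2(-s["ee_rot"][1,1],-s["ee_rot"][0,1])))
for n in ["top","side"]:
    c=capture(n);W=cloud(c)
    p=pts(W,.675,.006,.045,.026,.045); print(n,"dish",len(p),circ(p),np.median(p,0)[2])
    p=pts(W,.415,.11,.065,.015,.026); print("case",len(p),rect(p))
```

```text
[0.41707936 0.11117035 0.09523395] 0.9978659252798842 69.77821509043184
top dish 659 (array([674.1,   5.7]), 32.6) 0.03340505419145644
case 425 (array([416.9, 112.8]), array([56. , 77.7]), 69.4)
side dish 413 (array([676.8,   6.6]), 34.4) 0.03309441790328118
case 534 (array([423. , 111.5]), array([60.8, 83.9]), 71.4)
```

>>> drive_tool(
  rows=[
    [100, 4.5, 0, -10, 0, 0, 0],
    [100, 0, 0, -15, 0, 0, 0],
    [100, 0, 0, -15, 0, 0, 0],
    [100, 0, 0, -10, 0, 0, 0],
    [100, 0, 0, 0, 0, 0, 0],
  ],
)

```text
time_s: 26.98
tcp_pos: [0.4266, 0.11, 0.0426]
ee_rot: [[0.937, -0.35, -0.004], [-0.35, -0.937, -0.003], [-0.003, 0.004, -1.0]]
wrist_force: [-0.4, 0.2, 0.3]
gripper_width: 1.001
gripper_force: 0.0
```

>>> drive_tool(
  rows=[
    [100, 0, 0, 0, 0, 0, 0],
  ],
)

```text
time_s: 27.07
tcp_pos: [0.4274, 0.1107, 0.0442]
ee_rot: [[0.937, -0.35, -0.001], [-0.35, -0.937, -0.001], [-0.001, 0.002, -1.0]]
wrist_force: [0.6, -0.1, 0.5]
gripper_width: 0.998
gripper_force: 0.0
```

>>> drive_tool(
  rows=[
    [100, -5.5, 1, -9, 0, 0, 0],
    [100, 0, 0, -8, 0, 0, 0],
    [100, 0, 0, -4, 0, 0, 0],
    [100, 0, 0, 0, 0, 0, 0],
    [100, 0, 0, 0, 0, 0, 0],
  ],
)

```text
time_s: 27.48
tcp_pos: [0.4215, 0.1123, 0.0242]
ee_rot: [[0.937, -0.348, 0.0], [-0.348, -0.937, -0.0], [0.0, -0.0, -1.0]]
wrist_force: [0.2, -0.9, 0.3]
gripper_width: 0.997
gripper_force: 0.0
```

>>> drive_tool(
  rows=[
    [50, 0, 0, 0, 0, 0, 0],
    [50, 0, 0, 0, 0, 0, 0],
    [50, 0, 0, 0, 0, 0, 0],
    [50, 0, 0, 0, 0, 0, 0],
    [50, 0, 0, 0, 0, 0, 0],
  ],
)

```text
time_s: 27.9
tcp_pos: [0.4212, 0.1123, 0.0244]
ee_rot: [[0.937, -0.348, 0.0], [-0.348, -0.937, 0.0], [0.0, -0.0, -1.0]]
wrist_force: [0.1, -0.7, -0.1]
gripper_width: 0.7
gripper_force: 0.0
```

>>> drive_tool(
  rows=[
    [50, 0, 0, 0, 0, 0, 0],
    [50, 0, 0, 0, 0, 0, 0],
    [50, 0, 0, 0, 0, 0, 0],
  ],
)

```text
time_s: 28.15
tcp_pos: [0.4211, 0.1122, 0.0244]
ee_rot: [[0.937, -0.348, 0.0], [-0.348, -0.937, 0.0], [0.0, -0.0, -1.0]]
wrist_force: [-0.6, -0.3, 1.3]
gripper_width: 0.639
gripper_force: 30.0
```

Run:
```python
from h import *
# steel tray axes: fit long rims robustly
c=capture("top");W=cloud(c)
m=(abs(W[...,0]-.63)<.11)&(abs(W[...,1]-.234)<.1)&(W[...,2]>.011)&(W[...,2]<.022)
p=W[m][:,:2]*1000
from scipy.optimize import minimize
def f(v):
    x,y,a=v; d=p-[x,y]; l=np.abs(np.c_[d@[np.cos(a),np.sin(a)],d@[-np.sin(a),np.cos(a)]])
    q=np.maximum(l[:,0]-82,l[:,1]-62); return np.minimum(np.abs(q),8).mean()
b=minimize(f,[629,234,np.radians(-15)],method="Nelder-Mead",options=dict(initial_simplex=[[629,234,-.26],[633,234,-.26],[629,238,-.26],[629,234,-.2]]))
print(len(p),b.x[:2],np.degrees(b.x[2]),b.fun)
```

```text
711 [626.6251376  231.82129611] -14.353389497109866 2.4776926054206068
```

>>> drive_tool(
  rows=[
    [50, 0, 0, 8, 0, 0, 0],
    [50, 0, 0, 15, 0, 0, 0],
    [50, 0, 0, 17, 0, 0, 0],
    [50, 15, 9, 0, 0, 0, 0],
    [50, 28, 16, 0, 0, 0, 0.03],
  ],
)

```text
time_s: 28.62
tcp_pos: [0.4619, 0.1359, 0.0655]
ee_rot: [[0.947, -0.321, -0.002], [-0.321, -0.947, -0.0], [-0.002, 0.001, -1.0]]
wrist_force: [-0.1, 0.9, -0.1]
gripper_width: 0.638
gripper_force: 30.0
```

>>> drive_tool(
  rows=[
    [50, 33, 19, 0, 0, 0, 0.03],
    [50, 33, 19, 0, 0, 0, 0.02],
    [50, 33, 19, 0, 0, 0, 0.02],
    [50, 33, 19, 0, 0, 0, 0],
    [50, 20, 12, 0, 0, 0, 0],
  ],
)

```text
time_s: 29.03
tcp_pos: [0.6192, 0.2269, 0.0645]
ee_rot: [[0.968, -0.253, 0.002], [-0.253, -0.968, 0.001], [0.002, -0.001, -1.0]]
wrist_force: [0.1, 0.1, -0.4]
gripper_width: 0.639
gripper_force: 30.0
```

>>> drive_tool(
  rows=[
    [50, 12, 7, 0, 0, 0, 0],
    [50, 0, 0, 0, 0, 0, 0],
    [50, 0, 0, 0, 0, 0, 0],
  ],
)

```text
time_s: 29.28
tcp_pos: [0.6276, 0.2321, 0.0636]
ee_rot: [[0.967, -0.253, -0.002], [-0.253, -0.967, -0.001], [-0.001, 0.001, -1.0]]
wrist_force: [-1.1, -0.4, -1.0]
gripper_width: 0.642
gripper_force: 30.0
```

Run:
```python
from meas import *
s=sense(); print(s["tcp_pos"],s["gripper_width"],np.degrees(np.arctan2(-s["ee_rot"][1,1],-s["ee_rot"][0,1])))
c=capture("side");save(c,"s1.png",(270,140,410,240),5.5);W=cloud(c)
for n in ["side"]:
    p=pts(W,.63,.234,.12,.055,.069); print(n,"case",len(p),rect(p) if len(p) else 0)
    p=pts(W,.63,.234,.06,-.005,.01); print("floor",np.median(p,0))
```

```text
[0.62762488 0.23205944 0.06358336] 0.6416664907849144 75.31946648597221
side case 227 (array([617.9, 218.1]), array([54.8, 99.4]), 45.1)
floor [0.61794551 0.22066293 0.00317853]
```

View pics/s1.png

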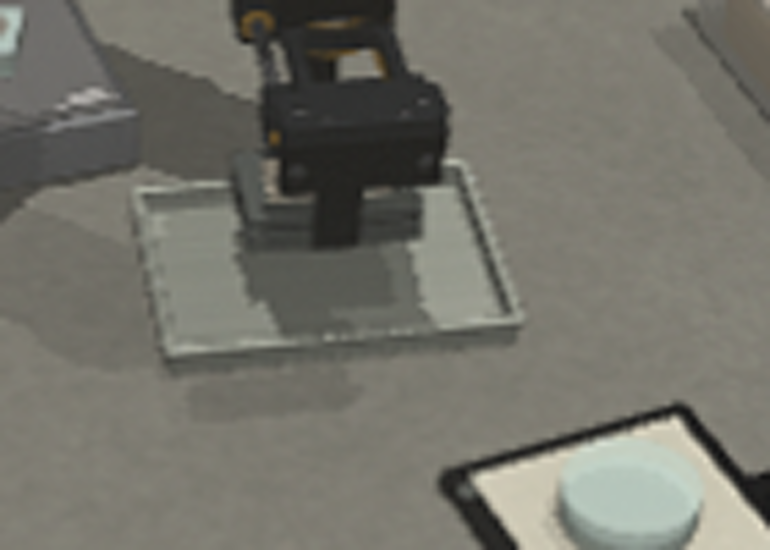

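The case hangs level over the tray (crop (330,205)), parallel to it; the dish stands on the light plate at (630,495). Lowering.

>>> drive_tool(
  rows=[
    [50, 0, 0, -8, 0, 0, 0],
    [50, 0, 0, -12, 0, 0, 0],
    [50, 0, 0, -9, 0, 0, 0],
    [50, 0, 0, -4, 0, 0, 0],
    [50, 0, 0, 0, 0, 0, 0],
  ],
)

```text
time_s: 29.75
tcp_pos: [0.6266, 0.2314, 0.0291]
ee_rot: [[0.967, -0.253, -0.004], [-0.253, -0.967, -0.002], [-0.003, 0.003, -1.0]]
wrist_force: [0.7, -0.2, -1.5]
gripper_width: 0.638
gripper_force: 30.0
```

>>> drive_tool(
  rows=[
    [50, 0, 0, 0, 0, 0, 0],
    [50, 0, 0, 0, 0, 0, 0],
  ],
)

```text
time_s: 29.92
tcp_pos: [0.6283, 0.2323, 0.0315]
ee_rot: [[0.968, -0.253, 0.001], [-0.253, -0.968, 0.0], [0.001, -0.0, -1.0]]
wrist_force: [0.0, -0.2, 0.1]
gripper_width: 0.642
gripper_force: 30.0
```

>>> drive_tool(
  rows=[
    [50, 0, 0, -1.5, 0, 0, 0],
    [50, 0, 0, -1.5, 0, 0, 0],
    [50, 0, 0, 0, 0, 0, 0],
    [50, 0, 0, 0, 0, 0, 0],
  ],
)

```text
time_s: 30.25
tcp_pos: [0.6281, 0.2322, 0.0283]
ee_rot: [[0.967, -0.253, 0.0], [-0.253, -0.967, 0.0], [0.0, -0.0, -1.0]]
wrist_force: [-0.3, -0.1, -1.4]
gripper_width: 0.642
gripper_force: 30.0
```

>>> drive_tool(
  rows=[
    [50, 0, 0, -0.8, 0, 0, 0],
    [50, 0, 0, 0, 0, 0, 0],
    [50, 0, 0, 0, 0, 0, 0],
  ],
)

```text
time_s: 30.5
tcp_pos: [0.6281, 0.2323, 0.0275]
ee_rot: [[0.967, -0.253, 0.0], [-0.253, -0.967, 0.0], [0.0, -0.0, -1.0]]
wrist_force: [0.3, 0.2, -0.4]
gripper_width: 0.644
gripper_force: 30.0
```

>>> drive_tool(
  rows=[
    [50, 0, 0, -0.5, 0, 0, 0],
    [50, 0, 0, 0, 0, 0, 0],
    [50, 0, 0, 0, 0, 0, 0],
  ],
)

```text
time_s: 30.75
tcp_pos: [0.6281, 0.2322, 0.0274]
ee_rot: [[0.967, -0.253, 0.0], [-0.253, -0.967, 0.0], [0.0, -0.0, -1.0]]
wrist_force: [-2.1, 0.0, 3.5]
gripper_width: 0.643
gripper_force: 30.0
```

Touch down. Opening only to 78 % so that the fingers clear the rim, then back off.

>>> drive_tool(
  rows=[
    [78, 0, 0, 0, 0, 0, 0],
    [78, 0, 0, 0, 0, 0, 0],
    [78, 0, 0, 0, 0, 0, 0],
    [78, 0, 0, 5, 0, 0, 0],
    [78, 0, 0, 15, 0, 0, 0],
  ],
)

```text
time_s: 31.17
tcp_pos: [0.6265, 0.2313, 0.0447]
ee_rot: [[0.967, -0.254, -0.005], [-0.254, -0.967, -0.003], [-0.004, 0.004, -1.0]]
wrist_force: [-0.3, -0.2, 0.4]
gripper_width: 0.772
gripper_force: 0.0
```

>>> drive_tool(
  rows=[
    [78, 0, 0, 25, 0, 0, 0],
    [78, 0, 0, 30, 0, 0, 0],
    [78, -30, -20, 30, 0, 0, 0],
    [78, -35, -20, 30, 0, 0, 0],
    [78, -35, -20, 20, 0, 0, 0],
  ],
)

```text
time_s: 31.58
tcp_pos: [0.5403, 0.1794, 0.1741]
ee_rot: [[0.968, -0.253, 0.003], [-0.253, -0.968, 0.001], [0.003, -0.002, -1.0]]
wrist_force: [-0.2, -0.1, 0.5]
gripper_width: 0.782
gripper_force: 0.0
```

>>> drive_tool(
  rows=[
    [78, -35, -20, 10, 0, 0, 0],
    [78, -35, -20, 0, 0, 0, 0],
    [78, -20, -10, 0, 0, 0, 0],
    [78, 0, 0, 0, 0, 0, 0],
    [78, 0, 0, 0, 0, 0, 0],
  ],
)

```text
time_s: 32.0
tcp_pos: [0.4496, 0.129, 0.1831]
ee_rot: [[0.968, -0.253, 0.002], [-0.253, -0.968, 0.001], [0.002, -0.002, -1.0]]
wrist_force: [1.3, 1.0, 0.2]
gripper_width: 0.781
gripper_force: 0.0
```

Run:
```python
from meas import *
s=sense(); print(s["tcp_pos"],s["time_s"])
for n in ["top","side"]:
    c=capture(n);W=cloud(c);save(c,n+"9.png")
    p=pts(W,.628,.232,.056,.0205,.03); print(n,"case",len(p),rect(p),np.median(p,0)[2])
    p=pts(W,.675,.006,.045,.026,.045); print("dish",circ(p))
    p=pts(W,.514,.418,.05,.060,.08); print("block",len(p),rect(p))
    p=pts(W,.627,-.225,.05,.05,.075); print("vial",circ(p))
    p=pts(W,.52,-.435,.05,.062,.08); print("cruc",circ(p))
```

```text
[0.44958338 0.12898501 0.18309336] 32.0
top case 51 (array([666.9, 240.1]), array([91.2, 16. ]), 78.2) 0.025788121237496745
dish (array([673.3,   7.4]), 32.9)
block 355 (array([514.9, 418.4]), array([41.2, 39.7]), 61.0)
vial (array([ 623.7, -223.2]), 14.2)
cruc (array([ 517.6, -434.8]), 22.5)
side case 430 (array([630.7, 232.7]), array([61. , 88.3]), 76.4) 0.0252719411203359
dish (array([676.7,   6.5]), 33.9)
block 24 (array([514.8, 418.1]), array([37.3, 35. ]), 60.9)
vial (array([ 626.5, -223.3]), 15.0)
cruc (array([ 521.3, -433.4]), 22.5)
```

View pics/side9.png

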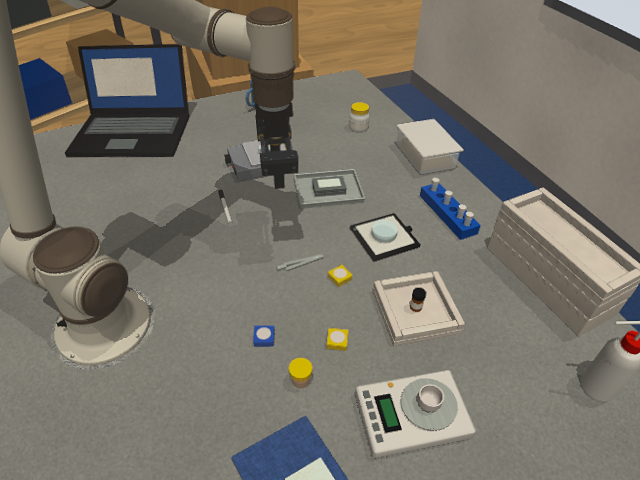

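View pics/top9.png

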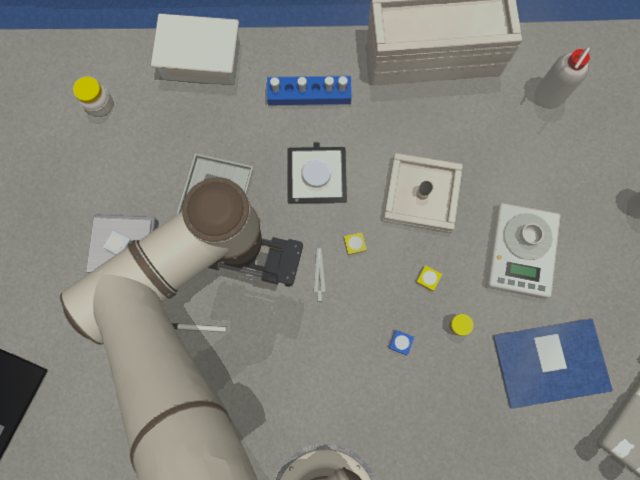

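The pictures show everything upright and centred on its station: case in the tray (side 329,186), dish (385,231), vial (418,298), crucible (430,397), block on the warming plate (top 116,243). The arm is clear, so I'm handing in.

```bash
python3 -c "from station import finish_job; print(finish_job())"
```

```text
the job is handed in; nothing more can be done
None
```

I took both stacks apart in the listed order, put all five containers upright and within a few millimetres of the middle of their stations, let go of each, and handed the job in at about 32 s; no verdict was returned.

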